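# Move a solar panel to the carrier plate with a lifter blade

## Task

Pick up the flat lifter by its handle, slide its blade under the solar panel and carry the panel on the blade to the aluminium plate. Tip the lifter so that the panel slides gently off the blade and ends lying flat, cells up, near the middle of the plate and roughly square to it, then set the lifter back down on the bench, resting on its blade and foot, clear of the panel and the plate. Never touch the panel with the gripper, do not drop it, and leave the other things on the bench where they are.

Things in the scene. Friction and masses are not known exactly. Their poses are not given: they have to be found in the camera images.
- panel: Flat rectangular solar panel, 120 mm (its x) by 100 mm (its y) by 5 mm thick, about 0.12 kg, copper-coloured board with two dark cells on its upper face. Origin: centre of its underside; z is up out of the cell face. It starts lying on the two strips of the rest, its long side nearly along them.
- rest: Fixed black U on the bench: two strips along its x (from -70 to +80 mm), 12 mm wide, 10 mm high, centred at y = +-45 mm, 78 mm free between them; a 6 mm high cross bar joins the far ends (x 80 to 92 mm). Origin: at bench level between the strips, near the panel's centre; x away from the robot. Open at -x: a blade can enter there along +x, in the 10 mm gap under the panel.
- plate: Fixed bare flat aluminium plate on the bench, 200 mm (its x) by 170 mm (its y), 12 mm thick, no rim. Origin: centre of its underside, at bench level; its top is 12 mm higher. x points away from the robot, give or take its yaw.
- lifter: Loose wide spatula, 0.18 kg, lying level on its blade and rear foot. Origin: underside of the blade at its heel, on the centre line; x along the blade to its tip, z up. Steel blade: x 0 to 125 mm, 56 mm wide, 2 mm thick, flat, so slippery that the panel slides off at a tilt of some 11 to 17 degrees. From the heel a 24 mm wide neck slopes up backwards at 43 degrees to the handle.
- lifter_grip (a point): Point to grip, amid the bar of the black handle: x = -60, z = 47 mm in the lifter's frame; axes as the lifter's. The straight bar is level with the blade: x -155 to -35 mm, 22 mm wide (y; pinch it across this), z 35 to 59 mm. A foot under its rear end (x -152 to -142 mm) reaches down to the level of the blade's underside.
- lifter_tip (a point): Middle of the blade's front edge, at its underside: 125 mm ahead of the heel. Axes as the lifter's.
- satellite: Bystander: open cube satellite frame, 100 mm square and 110 mm high; origin under its centre. Leave alone.
- clear_box: Bystander: clear open parts box, 100 by 150 by 35 mm; origin under its centre. Leave alone.
- black_bin: Bystander: open black bin, 150 by 110 by 60 mm; origin under its centre. Leave alone.
Things that resemble listed ones, but are neither listed nor needed, are in the scene too. What is meant by the panel is not green, pink or purple, and is the larger of those in its own colour.

How it is judged (in metres and radians):
On the way, in this order (a step that is already met when the one before it is completed fails the run):
1. the panel is raised clear of the rest, borne by the lifter (height (world z) of panel above 0.03 m and contact force between lifter and panel above 0.3 N), for 0.3 s.
2. the panel is tipped over the plate, still on the lifter (angle between panel's own z axis and vertical above 0.15 rad and horizontal distance between panel and plate below 0.12 m and contact force between lifter and panel above 0.05 N), for 0.05 s.
At the end, for the whole second after the job is handed in: Panel at rest flat on the plate, cells up (0.05 rad, 3 mm), centre within 40 mm (plate's x) and 35 mm (y) of the plate's, edges within 0.3 rad of parallel; lifter at rest on the bench on blade and foot (heel under 6 mm up, tilt under 0.06 rad), touching neither panel nor plate (angle between panel's own z axis and vertical below 0.05 rad and z of panel in the frame of plate between 0.009 and 0.015 m and x of panel in the frame of plate between -0.04 and 0.04 m and y of panel in the frame of plate between -0.035 and 0.035 m and (angle between the x axis of panel and the x axis of plate, either way round below 0.3 rad or angle between the x axis of panel and the y axis of plate, either way round below 0.3 rad) and linear speed of each of panel, lifter below 0.02 m/s and height (world z) of lifter below 0.006 m and angle between lifter's own z axis and vertical below 0.06 rad and contact force between lifter and panel below 0.02 N and contact force between lifter and plate below 0.02 N).
It fails at once if the gripper touches the panel (contact force between any of the fingers, the arm and panel above 0.3 N).
It fails at once if the panel is dropped or flung (faster than 0.9 m/s) (linear speed of panel above 0.9 m/s).
It fails at once if a bystander is moved more than 30 mm (distance of any of satellite, clear_box, black_bin from where it was at the start of the episode above 0.03 m).
It also fails if it takes over 62 s, if anything falls off the work surface, if the arm or the gripper's body presses on something with over 40 N, if the wrist force passes 120 N, or if a joint passes its speed limit or range.

## Robot

A 6-joint arm with a two-finger parallel gripper is mounted at the origin on the work surface. World frame = base frame: x ahead of the robot, y to its left, z up, the work surface at z = 0. Lengths are in m, angles in degrees, forces in N, time in s.
With the tool pointing down it reaches from about 0.4 to 0.825 m from the base axis. Payload 7 kg.
Tool frame: the origin (TCP) lies midway between the tips of the shut fingers; the grasp point (between the pads) lies 19 mm behind it; z points along the fingers, y is the line along which they close (so a half turn about z gives the same grasp; the last joint's range is limited). The gripper opens to 88 mm and grips with 3 to 60 N. Pads are 19 mm wide; open, the fingers measure 130 mm over their backs; the gripper's body (78 mm by 193 mm) begins 47 mm behind the grasp point.
Start: joints at [-58.722, 20.546, 0.682, 0, -70.136, -16.507], TCP at [0.172, -0.653, 0.227] pointing down, gripper open.
Joint ranges: [-176.03, 176.03], [-82.01, 121.73], [-58.28, 71.71], [-173.87, 95.51], [-174.79, -0.11], [-173.66, 173.66]. Speed limits (degrees/s): [136.94, 136.94, 172.46, 180, 180, 180].

## Interface

Orientations are given as a 3x3 rotation matrix whose columns are the frame's x, y, z axes.
In Python, from rig import robot gives the robot as it stands. Calls block until the motion is done:
- robot.goto(position, orientation): joint-space move of the TCP to a pose.
- robot.servo_line(position, ori=None, speed=0.15): straight line of the TCP; ori=None keeps the orientation; speed is the mean speed in m/s.
- robot.movej(angles): joint-space move.
- robot.move_gripper(opening): opening from 0.0 (shut) to 1.0 (fully open); the grip force is fixed at half the most; returns when the fingers have stopped.
- robot.dwell(seconds).
- robot.ik(position, orientation): joint angles nearest the present ones, or None.
- robot.grab_frame(name): name is "scene" or "side" or "wrist"; returns (picture, depth): 400x640x3 uint8, red, green, blue; 400x640 float32, m along the optical axis (not along the pixel's ray), 0 where there is no reading.
- robot.camera_info(name): a dict with "vfov" (degrees; the focal length in pixels is half the picture's height over the tangent of half this angle, whatever the lens; pixels are square), "cx", "cy" (the principal point, pixels), "view" (4x4, takes a point from world to camera coordinates); the wrist camera has in their place "T_tool_cam" (4x4, takes a point from camera to tool coordinates, whose origin is the TCP and whose axes are the flange's). Camera axes: x right, y down, z forward; pixel columns grow to the right and rows downward; lengths in m; the calibration is good to about 2 mm. The wrist camera is an equidistant fisheye: a pixel r from the principal point sees the ray r / f radians off the axis. A picture is of the moment at which its call begins: read the wrist's pose just before it. camera_info takes no time and is no camera call.
A pose or a line that the arm cannot do raises robot.Unreachable and nothing moves.
- robot.job_done(): hands the job in; it is judged then, once.
Readings, each from a call of its own:
- robot.read_t(): time.
- robot.read_qpos(): joint angles.
- robot.read_qvel(): joint speeds.
- robot.read_effort(): joint torques, N m.
- robot.read_position(): TCP position.
- robot.read_tcp_rot(): TCP orientation.
- robot.read_force(): force on the tool from outside, world axes, zero at the start.
- robot.read_ft_torque(): the same for the moment, N m.
- robot.read_grip_width(): opening from 0.0 (shut) to 1.0 (fully open).
- robot.read_finger_force(): force on a finger pad.
Only numpy, scipy, OpenCV 4.12 (cv2) and the standard library are available. Lean on these libraries where they do the work, as an engineer would, in place of code of your own. Each camera call takes 0.05 s, during which the arm holds its last target. There are 200 camera calls.

## Working session

There is one attempt and no reset: what is moved stays moved. The work goes in short steps, each a Python script; the robot and the scene stay as the last script left them, time stands still between calls to the robot, and variables do not carry over. Pictures are saved under pics/ and viewed, at most 10 in all, crops included, and the job is handed in when it is done.

```bash
ls; mkdir -p pics; python3 - <<'E'
from rig import robot
import cv2,numpy as np
for n in ("scene","side"):
    p,d=robot.grab_frame(n); np.savez(f"pics/{n}.npz",p=p,d=d)
    cv2.imwrite(f"pics/{n}.png",p[:,:,::-1])
    i=robot.camera_info(n);print(n,i,(d>0).mean())
print(robot.camera_info("wrist"),robot.read_t(),robot.read_tcp_rot())
E
```

```text
pics
scene {'vfov': 43.9284130109308, 'cx': 325.70630747536507, 'cy': 204.14448915943936, 'view': array([[ 7.74651114e-01,  6.32388845e-01,  3.08457917e-05,
        -4.58804103e-01],
       [ 5.39102636e-01, -6.60353729e-01, -5.22782268e-01,
        -2.40451521e-01],
       [-3.30581306e-01,  4.04990495e-01, -8.52466245e-01,
         1.89442179e+00],
       [ 0.00000000e+00,  0.00000000e+00,  0.00000000e+00,
         1.00000000e+00]])} 0.99605859375
side {'vfov': 52.57035214852447, 'cx': 318.5641037711093, 'cy': 195.88231477980867, 'view': array([[-0.98907313, -0.14541356,  0.02427442,  0.5793003 ],
       [-0.09138531,  0.47552686, -0.87494167,  0.10533067],
       [ 0.11568525, -0.86759962, -0.4836195 ,  1.33958438],
       [ 0.        ,  0.        ,  0.        ,  1.        ]])} 0.99584765625
{'vfov': 65.70646984690485, 'cx': 317.49727390342713, 'cy': 196.4208207398718, 'T_tool_cam': array([[-5.59813247e-04, -9.68587028e-01, -2.48674196e-01,
         6.55764981e-02],
       [ 9.99999843e-01, -5.38815250e-04, -1.52503549e-04,
         4.69719006e-04],
       [ 1.37235103e-05, -2.48674242e-01,  9.68587178e-01,
        -1.58393581e-01],
       [ 0.00000000e+00,  0.00000000e+00,  0.00000000e+00,
         1.00000000e+00]])} 0.1 [[-9.66986538e-01 -2.54826935e-01 -5.17090261e-04]
 [-2.54827418e-01  9.66985552e-01  1.38868095e-03]
 [ 1.46145501e-04  1.47460456e-03 -9.99998902e-01]]
```

View pics/scene.png

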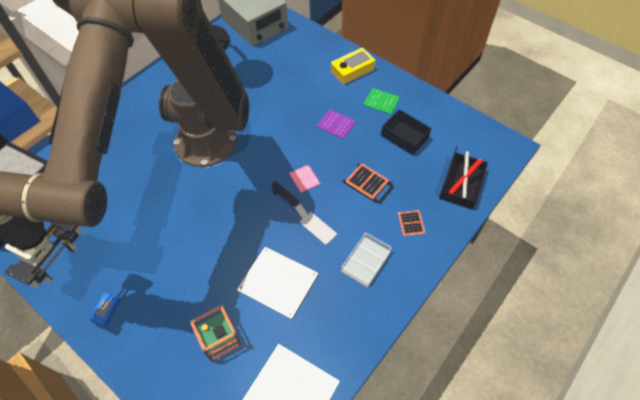

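View pics/side.png

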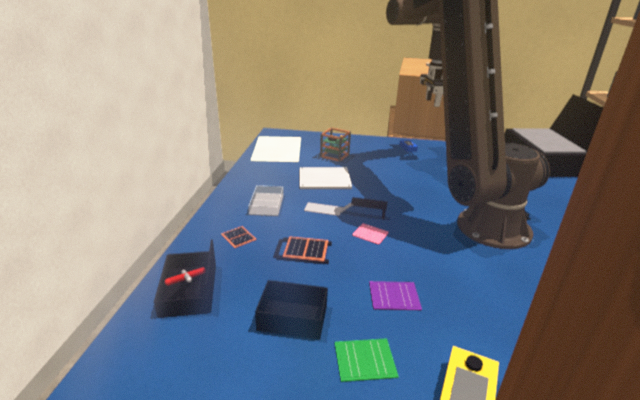

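The scene view shows the panel on its rest at about (368,181), the lifter from (275,185) at the handle to (333,240) at the blade, and a plate candidate at (278,282). There is a second white sheet at (290,375) and a smaller look-alike panel at (411,222).

```bash
cat > h.py <<'E'
import numpy as np,cv2
from rig import robot
def cast(n,px,z,info=None):
    i=robot.camera_info(n);f=200/np.tan(np.radians(i["vfov"]/2));V=i["view"];R,t=V[:3,:3],V[:3,3]
    px=np.atleast_2d(px).astype(float)
    r=np.c_[(px[:,0]-i["cx"])/f,(px[:,1]-i["cy"])/f,np.ones(len(px))]@R
    c=-R.T@t
    return c+r*((z-c[2])/r[:,2])[:,None]
def cloud(n,p,d):
    i=robot.camera_info(n);f=200/np.tan(np.radians(i["vfov"]/2));V=i["view"]
    v,u=np.mgrid[:400,:640]
    P=np.dstack([(u-i["cx"])/f*d,(v-i["cy"])/f*d,d])-V[:3,3]
    return P@V[:3,:3]
def rect(P):
    (c,s,a)=cv2.minAreaRect((P[:,:2]*1000).astype(np.float32));return np.round(c,1),np.round(s,1),round(a,1)
E
python3 - <<'E'
from h import *
for n in("scene","side"):
    z=np.load(f"pics/{n}.npz");p,d=z["p"],z["d"];X=cloud(n,p,d)
    hsv=cv2.cvtColor(p,cv2.COLOR_RGB2HSV)
    H,S,V=cv2.split(hsv); v,u=np.mgrid[:400,:640]
    ms={"white":(S<60)&(V>140),"orange":((H<14)|(H>172))&(S>100)&(V>90),"black":(V<60),"high":X[...,2]>.02}
    for k,m in ms.items():
        m=m&(X[...,0]>.2)&(X[...,0]<1.2)&(abs(X[...,1])<.6)&(X[...,2]<.13)&(X[...,2]>-.02)
        N,L,st,ce=cv2.connectedComponentsWithStats(m.astype(np.uint8))
        for j in range(1,N):
            if st[j,4]<60: continue
            uv=np.c_[u[L==j],v[L==j]];zz=np.median(X[L==j][:,2])
            print(n,k,ce[j].round(),st[j,4],"z",zz.round(3),*rect(cast(n,uv,zz)),rect(X[L==j]))
E
```

```text
scene white [466. 162.] 83 z 0.072 [837.  485.2] [ 13.  103.6] 27.5 (array([823.2, 520.8]), array([ 24.3, 158.9]), 18.1)
scene white [465. 188.] 68 z 0.027 [880.  423.3] [12.8 84. ] 27.7 (array([875.8, 434.3]), array([19.3, 95.8]), 27.6)
scene white [317. 226.] 619 z 0.001 [549.2 -17. ] [ 60.3 174. ] 85.6 (array([557. , -16.4]), array([ 63. , 159.1]), 84.0)
scene white [366. 260.] 1457 z 0.005 [772.4  -9.9] [106.7 164.6] 5.4 (array([776. , -16.7]), array([100.2, 154.5]), 5.4)
scene white [278. 282.] 3269 z 0.01 [ 600.1 -254.2] [206.6 175. ] 11.1 (array([ 595.7, -251. ]), array([209.9, 180.8]), 11.2)
scene white [291. 379.] 3246 z -0.0 [ 851.7 -472.9] [213.7 183.7] 8.7 (array([ 850.8, -472.3]), array([216.3, 183.6]), 9.1)
scene orange [465. 176.] 262 z 0.04 [858.2 456.9] [195.9  22.7] 87.0 (array([855.9, 467.7]), array([228. ,  35.1]), 85.9)
scene orange [366. 182.] 352 z 0.014 [590.1 233.8] [123.4 101.6] 1.8 (array([589.6, 235. ]), array([125.5, 106.9]), 3.5)
scene orange [298. 181.] 99 z 0.002 [394.1  82.6] [19.1 84. ] 68.4 (array([392.7,  83.3]), array([21.7, 89.6]), 66.9)
scene or
[... 3269 characters left out ...]
1.] 566 z 0.076 [ 587.6 -481.5] [137.5 357.6] 4.5 (array([ 587.9, -497.8]), array([115.4, 105.7]), 67.9)
side high [265. 198.] 445 z 0.028 [776.  -14.4] [104.1 178.6] 5.6 (array([775.3, -13.9]), array([100.8, 161.6]), 5.6)
side high [368. 203.] 343 z 0.051 [424.4  12.7] [ 84.3 133.2] 85.9 (array([426.7,  -4.3]), array([ 28.7, 139.5]), 86.5)
side high [186. 280.] 1890 z 0.043 [865.1 431.3] [131.8 275.3] 17.4 (array([860.4, 450. ]), array([126.5, 192.2]), 17.2)
side high [291. 306.] 1942 z 0.043 [577.  502.4] [151.3 158.1] 89.6 (array([575.7, 501. ]), array([115. , 150.4]), 89.4)
side high [457. 353.] 140 z 0.049 [212.1 587.8] [32.3 26.4] 72.2 (array([212.1, 587.9]), array([31.8, 25.9]), 73.0)
```

The plate is at (599,-251) mm, yaw 11° (top at 12 mm; the other sheet lies at z≈0). The panel is at (589,238), yaw ~2°, and the lifter yaw is about -4.5°. Next I check IK for the plan, then take a closer look from the wrist.

```bash
cat >> h.py <<'E'
def Rl(yaw,pitch):  # lifter axes; pitch>0 = nose down (deg)
    from scipy.spatial.transform import Rotation as Ro
    return Ro.from_euler("ZY",[yaw,pitch],degrees=True).as_matrix()
FLIP=1  # tool x = FLIP * lifter x
def tool(heel,yaw,pitch=0,gx=-.060,gz=.047):
    """TCP pose for a lifter heel pose"""
    R=Rl(yaw,pitch); p=np.array(heel)+R@[gx,0,gz-.019]
    return p,R@np.diag([FLIP,-FLIP,-1.])
def wcast(px,z,Twt):
    """wrist equidistant fisheye pixels -> plane z; Twt=(pos,R) of the tool"""
    i=robot.camera_info("wrist");f=200/np.tan(np.radians(i["vfov"]/2));T=i["T_tool_cam"]
    q=np.atleast_2d(px).astype(float)-[i["cx"],i["cy"]];r=np.hypot(*q.T);th=r/f
    d=np.c_[q/np.maximum(r,1e-9)[:,None]*np.sin(th)[:,None],np.cos(th)]@T[:3,:3].T@Twt[1].T
    c=Twt[0]+Twt[1]@T[:3,3]
    return c+d*((z-c[2])/d[:,2])[:,None]
E
python3 - <<'E'
import h; from h import *
u=np.radians(11);px=np.array([np.cos(u),np.sin(u),0]);C=np.array([.599,-.251,0])
for F in(1,-1):
    h.FLIP=F
    for nm,a in {"grasp":((.512,-.018,0),-4.5),"above":((.512,-.018,.13),-4.5),"pre":((.39,.233,.005),2),"ins":((.527,.236,.005),2),"lift":((.527,.236,.09),2),
      "over":(C-.1*px+[0,0,.1],11),"tip":(C-.1*px+[0,0,.055],11,20),"ret":(C-.25*px+[0,0,.055],11,20),"ret0":(C-.3*px+[0,0,.055],11,0)}.items():
        q=robot.ik(*tool(*a));print(F,nm,None if q is None else np.round(q))
h.FLIP=1
# view lifter
p,R=tool((.50,-.018,.17),-4.5); robot.goto(p,R)
T=(np.array(robot.read_position()),np.array(robot.read_tcp_rot()))
im,d=robot.grab_frame("wrist");cv2.imwrite("pics/w1.png",im[:,:,::-1]);np.savez("pics/w1.npz",p=im,d=d,tp=T[0],tR=T[1])
print(T,robot.read_t())
E
```

```text
1 grasp [ 23.  14. -41.   0. -35.  62.]
1 above [ 23.   3. -32.   0. -55.  62.]
1 pre [ 63.   9. -47.   0. -34.  29.]
1 ins [ 48.  19. -32.   0. -39.  44.]
1 lift [ 48.  12. -27.   0. -51.  44.]
1 over [-11.  11. -26.   0. -52. 112.]
1 tip [ -6.  24. -17.   6. -68. 104.]
1 ret [-12.  14. -33.   9. -61. 107.]
1 ret0 [-24.   4. -43.   0. -43. 125.]
-1 grasp [  23.   14.  -41.   -0.  -35. -118.]
-1 above [  23.    3.  -32.    0.  -55. -118.]
-1 pre [  63.    9.  -47.   -0.  -34. -151.]
-1 ins [  48.   19.  -32.   -0.  -39. -136.]
-1 lift [  48.   12.  -27.    0.  -51. -136.]
-1 over [-11.  11. -26.   0. -52. -68.]
-1 tip [ -6.  24. -17.   6. -68. -76.]
-1 ret [-12.  14. -33.   9. -61. -73.]
-1 ret0 [-24.   4. -43.   0. -43. -55.]
(array([ 0.44031922, -0.01370543,  0.19797834]), array([[ 9.96817325e-01, -7.97195915e-02, -8.94978573e-05],
       [-7.97196002e-02, -9.96817323e-01, -9.90644054e-05],
       [-8.13156406e-05,  1.05883849e-04, -9.99999991e-01]])) 2.6167
```

View pics/w1.png

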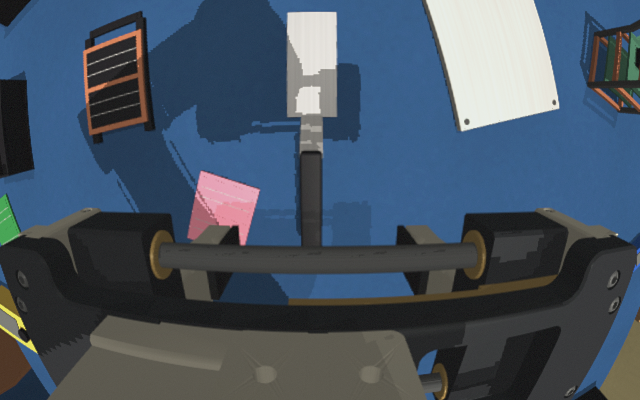

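The wrist view shows the blade spanning rows 12–117 at columns 287–337, and the handle's front end at (311,152). The panel is at (117,80), lying on the rest with its cross bar at the far end.

```bash
python3 - <<'E'
from h import *
z=np.load("pics/w1.npz");p,d=z["p"],z["d"];T=(z["tp"],z["tR"])
H,S,V=cv2.split(cv2.cvtColor(p,cv2.COLOR_RGB2HSV))
v,u=np.mgrid[:400,:640]
def rep(nm,m,zz):
    N,L,st,ce=cv2.connectedComponentsWithStats(m.astype(np.uint8));j=1+np.argmax(st[1:,4])
    P=wcast(np.c_[u[L==j],v[L==j]],zz,T);print(nm,st[j],rect(P),cv2.boxPoints(cv2.minAreaRect((P[:,:2]*1000).astype(np.float32))).round(1).tolist());return P
blade=rep("blade",(S<90)&(V>60)&(u>270)&(u<350)&(v<117),.002)
rep("blade<110",(S<90)&(V>60)&(u>270)&(u<350)&(v<100),.002)
hd=(V<75)&(S<120)&(u>295)&(u<327)&(v>150)&(v<230)
rep("handle",hd,.059)
rep("panel",((H<14)|(H>172))&(S>100)&(V>60)&(u>70)&(u<160)&(v<145),.015)
m=(V<60)&(S<130)&(u>70)&(u<165)&(v<150)
rep("rest",m,.010)
rep("plate",(S<60)&(V>110)&(u>400)&(u<570)&(v<140),.012)
E
python3 -c "
import cv2;i=cv2.imread('pics/w1.png')[0:160,60:180];cv2.imwrite('pics/w1c.png',cv2.resize(i,None,fx=4,fy=3.7,interpolation=2))"
```

```text
blade [ 286   12   52  105 5348] (array([573.4, -16.7]), array([ 58., 125.]), 85.6) [[508.8999938964844, -40.79999923706055], [633.5, -50.400001525878906], [637.9000244140625, 7.400000095367432], [513.2999877929688, 17.0]]
blade<110 [ 286   12   52   88 4485] (array([583.1, -17.5]), array([ 57.9, 105.5]), 85.6) [[528.2999877929688, -42.29999923706055], [633.5, -50.400001525878906], [637.9000244140625, 7.400000095367432], [532.7000122070312, 15.399999618530273]]
handle [ 298  151   24   79 1725] (array([437.5,  -5. ]), array([22.2, 79.5]), 85.5) [[397.0, -13.0], [476.29998779296875, -19.200000762939453], [478.0, 3.0], [398.70001220703125, 9.199999809265137]]
panel [  83   29   66  106 1729] (array([590.4, 237.2]), array([121.3, 101.7]), 1.0) [[528.9000244140625, 287.1000061035156], [530.5999755859375, 185.39999389648438], [651.7999877929688, 187.39999389648438], [650.0999755859375, 289.1000061035156]]
rest [  85   11   71  120 1150] (array([597.3, 234.7]), array([159.7, 105.6]), 1.9) [[515.7999877929688, 284.8999938964844], [519.2000122070312, 179.3000030517578], [678.9000244140625, 184.5], [675.4000244140625, 290.1000061035156]]
plate [  426     0   134   132 12761] (array([ 581.6, -254.9]), array([163.4, 170.9]), 10.9) [[485.20001220703125, -186.5], [517.5999755859375, -354.29998779296875], [678.0, -323.29998779296875], [645.5999755859375, -155.5]]
```

View pics/w1c.png

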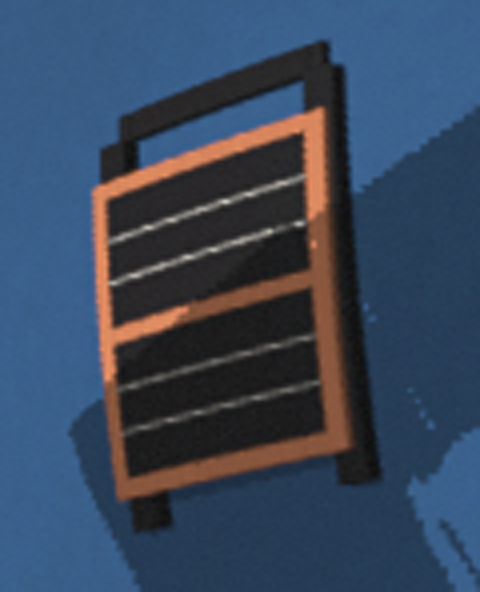

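Panel at (590,237), yaw ~1.5°, and rest centreline y≈236.5, yaw ~1.9°. The lifter heel is at (511,-12), yaw -4.45°. Now grasp the lifter, lift it and go to the pre-insertion pose.

```bash
cat >> h.py <<'E'
def go(heel,yaw,pitch=0,speed=.15):
    p,R=tool(heel,yaw,pitch); robot.servo_line(p,ori=R,speed=speed)
def snap(n,name):
    T=(np.array(robot.read_position()),np.array(robot.read_tcp_rot()))
    im,d=robot.grab_frame(n);cv2.imwrite(f"pics/{name}.png",im[:,:,::-1]);np.savez(f"pics/{name}.npz",p=im,d=d,tp=T[0],tR=T[1])
def lane(x): # point on the rest's centre line
    return np.array([x,.2365+(x-.590)*np.tan(np.radians(1.8))])
E
python3 - <<'E'
from h import *
H0=(.511,-.012); 
go((*H0,.06),-4.45,speed=.2); go((*H0,0.0),-4.45,speed=.1)
robot.move_gripper(0.0)
print(robot.read_grip_width(),robot.read_finger_force(),robot.read_force())
go((*H0,.06),-4.45,speed=.1);print(robot.read_force())
go((*lane(.392),.06),1.8,speed=.2); go((*lane(.392),.02),1.8,speed=.1)
snap("wrist","w2");snap("side","s2");print(robot.read_t(),robot.read_position(),tool((*lane(.392),.02),1.8)[0])
E
```

```text
0.24730136079893653 29.99996781349182 [-0.54204841 -0.22553086 -0.05023425]
[ 0.78854332  1.02824534 -2.00342358]
7.9833 [0.33243019 0.22872446 0.04857853] [0.33202961 0.22839295 0.048     ]
```

View pics/w2.png

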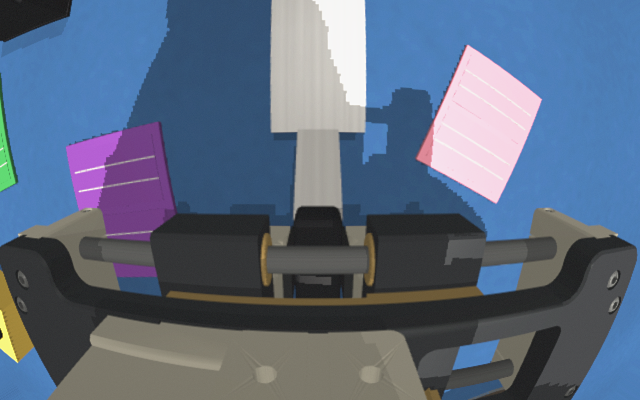

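The wrist shows the lifter held straight (heel at row 130, columns 271–366); the tip is out of view. I check blade level and alignment with the fixed cameras.

```bash
python3 - <<'E'
from h import *
snap("scene","c2")
x0,y0=lane(.392);a=np.radians(1.8)
for n,f in(("scene","c2"),("side","s2")):
    z=np.load(f"pics/{f}.npz");p,d=z["p"],z["d"];X=cloud(n,p,d)
    dx,dy=X[...,0]-x0,X[...,1]-y0;lx=dx*np.cos(a)+dy*np.sin(a);ly=-dx*np.sin(a)+dy*np.cos(a)
    H,S,V=cv2.split(cv2.cvtColor(p,cv2.COLOR_RGB2HSV))
    m=(S<90)&(V>60)&(lx>-5)&(lx<140)&(abs(ly)<45)&(X[...,2]>.008)&(X[...,2]<.06)
    A=np.c_[lx[m],ly[m],np.ones(m.sum())];c=np.linalg.lstsq(A,X[...,2][m],rcond=None)[0]
    print(n,m.sum(),"slope",np.degrees(c[:2]),"z0",c[2],"lx",lx[m].min(),lx[m].max(),"ly",ly[m].min(),ly[m].max(),rect(X[m]), np.std(A@c-X[...,2][m]))
print(robot.read_force(),robot.read_ft_torque())
b=cv2.imread("pics/s2.png")[190:290,250:410];cv2.imwrite("pics/s2c.png",cv2.resize(b,None,fx=5,fy=5,interpolation=2))
E
```

```text
scene 7458 slope [-0.63818961  0.83416227] z0 0.02417120103862533 lx -1.5237510631180675 1.2328308100783523 ly -0.9128944793185837 0.5072132357819731 (array([269.2,  18.9]), array([1535.7, 2343.7]), 63.9) 0.011824429235867729
side 8851 slope [0.45492827 0.67686024] z0 0.029179935638549988 lx -0.5125798841358591 1.2447310563450313 ly -2.0338019867500914 0.4729984592444101 (array([1149. , -298.2]), array([1386. , 2766.3]), 45.1) 0.015134403640580829
[ 0.5884424   0.17686341 -1.61197716] [-0.11289832  0.15878531 -0.01142642]
```

View pics/s2c.png

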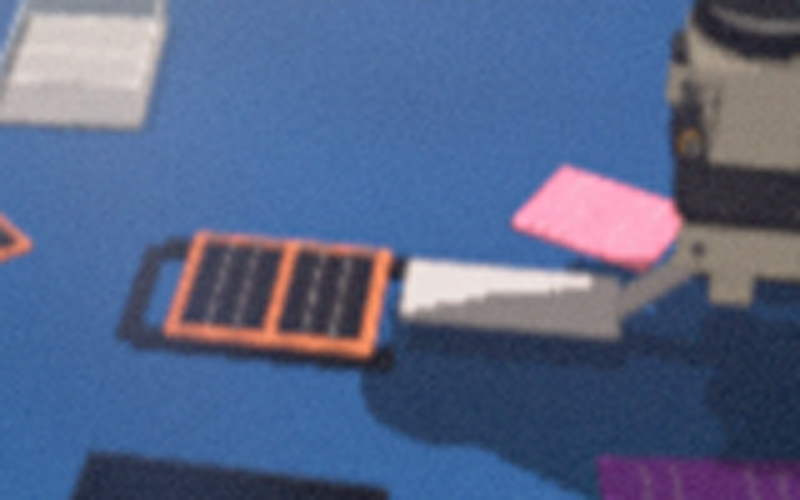

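The side crop shows the blade in line with the panel, its tip (405,290) just short of the strips. My limits in that fit were in mm instead of m, so I redo it.

```bash
cat >> h.py <<'E'
def bladefit(f,n,x0,y0,yaw,zlo,zhi):
    a=np.radians(yaw);z=np.load(f"pics/{f}.npz");p,d=z["p"],z["d"];X=cloud(n,p,d)
    dx,dy=X[...,0]-x0,X[...,1]-y0;lx=dx*np.cos(a)+dy*np.sin(a);ly=-dx*np.sin(a)+dy*np.cos(a)
    H,S,V=cv2.split(cv2.cvtColor(p,cv2.COLOR_RGB2HSV))
    m=(S<90)&(V>60)&(lx>.005)&(lx<.14)&(abs(ly)<.05)&(X[...,2]>zlo)&(X[...,2]<zhi)
    A=np.c_[lx[m],ly[m],np.ones(m.sum())];c=np.linalg.lstsq(A,X[...,2][m],rcond=None)[0]
    print(n,m.sum(),"slope deg",np.degrees(c[:2]).round(2),"z heel/tip",c[2].round(4),(c[2]+.125*c[0]).round(4),"lx max",lx[m].max().round(4),"ly",ly[m].min().round(4),ly[m].max().round(4),"std",np.std(A@c-X[...,2][m]).round(4))
    for k in np.arange(0,.125,.025):
        s=m&(lx>=k)&(lx<k+.025); print("   ",k.round(3),"ly mid",((np.percentile(ly[s],2)+np.percentile(ly[s],98))/2).round(4),"z",X[...,2][s].mean().round(4)) if s.sum()>5 else 0
E
python3 - <<'E'
from h import *
x0,y0=lane(.392)
bladefit("c2","scene",x0,y0,1.8,.008,.05);bladefit("s2","side",x0,y0,1.8,.008,.05)
# cameras' own reading of panel (z=.015) for relative comparison
for n,f in(("scene","c2"),("side","s2")):
    z=np.load(f"pics/{f}.npz");p,d=z["p"],z["d"];X=cloud(n,p,d)
    H,S,V=cv2.split(cv2.cvtColor(p,cv2.COLOR_RGB2HSV));v,u=np.mgrid[:400,:640]
    m=((H<14)|(H>172))&(S>100)&(V>80)&(abs(X[...,0]-.59)<.08)&(abs(X[...,1]-.237)<.08)
    print(n,rect(cast(n,np.c_[u[m],v[m]],.015)),X[...,2][m].mean())
E
```

```text
scene 412 slope deg [-0.12 -1.7 ] z heel/tip 0.0211 0.0209 lx max 0.1342 ly -0.0343 0.0427 std 0.0037
    0.0 ly mid -0.0026 z 0.0208
    0.025 ly mid -0.0037 z 0.022
    0.05 ly mid -0.003 z 0.0205
    0.075 ly mid -0.0035 z 0.0212
    0.1 ly mid -0.0016 z 0.021
side 500 slope deg [-0.54  0.  ] z heel/tip 0.0229 0.0218 lx max 0.139 ly -0.0493 0.0475 std 0.002
    0.0 ly mid 0.0001 z 0.0225
    0.025 ly mid -0.0017 z 0.0223
    0.05 ly mid -0.0007 z 0.0227
    0.075 ly mid 0.0009 z 0.0225
    0.1 ly mid -0.0004 z 0.0224
scene (array([589.9, 233.8]), array([123.5, 103.9]), 0.9) 0.012676053065542411
side (array([588.7, 242.4]), array([121.6, 103.7]), 0.0) 0.014087445551898637
```

Blade is level within 0.5° and centred within ~3 mm. Now insert and lift in small steps.

```bash
python3 - <<'E'
from h import *
go((*lane(.392),.0042),1.8,speed=.08)
for x in(.44,.49,.526):
    go((*lane(x),.0042),1.8,speed=.08);print(x,np.round(robot.read_force(),2),np.round(robot.read_ft_torque(),3))
go((*lane(.526),.02),1.8,-1.0,speed=.03);print(np.round(robot.read_force(),2),np.round(robot.read_ft_torque(),3))
go((*lane(.526),.09),1.8,-1.5,speed=.08);print(np.round(robot.read_force(),2),np.round(robot.read_ft_torque(),3))
robot.dwell(.4);snap("wrist","w3");snap("side","s3");print(robot.read_t())
E
```

```text
0.44 [-0.23  0.05 -2.29] [-0.121  0.202  0.021]
0.49 [ 0.82 -0.64 -1.66] [-0.115  0.205  0.023]
0.526 [-0.66  0.48 -1.77] [-0.079  0.174  0.053]
[ 0.33 -0.88 -2.91] [-0.095  0.278  0.037]
[-0.11 -0.19 -3.92] [-0.147  0.397 -0.027]
12.6667
```

View pics/w3.png

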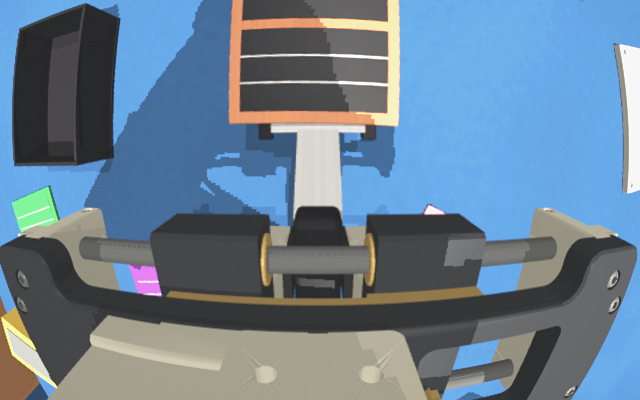

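View pics/s3.png

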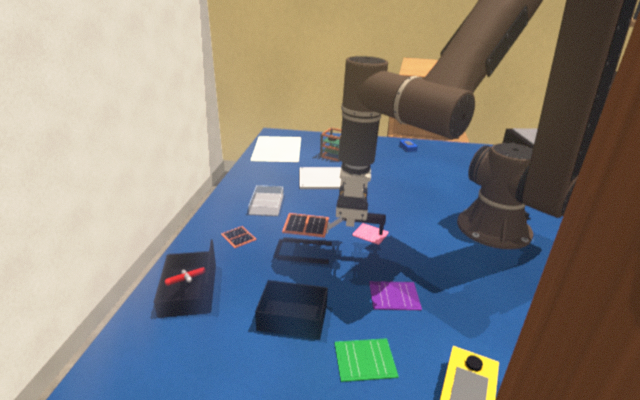

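The wrist view shows the panel centred on the blade (columns 230–398), its rear edge just ahead of the heel at row 124. The side view shows it clear of the rest. I carry it to the plate and tip it about the blade tip.

```bash
cat >> h.py <<'E'
PY=10.9;C=np.array([.5995,-.2515,0]);E=Rl(PY,0)
def gotip(tx,tz,pitch,speed=.1,ty=0):
    """place the blade tip at plate coords tx,ty and world z tz"""
    tip=C+E@[tx,ty,0]+[0,0,tz]; go(tip-Rl(PY,pitch)@[.125,0,0],PY,pitch,speed)
E
python3 - <<'E'
from h import *
gotip(.045,.09,-1.5,.2)
print(robot.read_t(),np.round(robot.read_force(),2),np.round(robot.read_ft_torque(),3))
gotip(.045,.03,0,.1);print(np.round(robot.read_force(),2))
for p in(4,8,10):
    gotip(.045,.025,p,.04)
robot.dwell(.2);snap("wrist","w4");snap("scene","c4")
print(robot.read_t(),np.round(robot.read_force(),2),np.round(robot.read_ft_torque(),3))
for f,n in(("c4","scene"),):
    z=np.load(f"pics/{f}.npz");p,d=z["p"],z["d"];X=cloud(n,p,d)
    L=(X-C)@E
    H,S,V=cv2.split(cv2.cvtColor(p,cv2.COLOR_RGB2HSV));v,u=np.mgrid[:400,:640]
    m=((H<14)|(H>172))&(S>100)&(V>80)&(abs(L[...,0])<.13)&(abs(L[...,1])<.09)&(L[...,2]>.015)&(L[...,2]<.1)
    A=np.c_[L[m][:,:2],np.ones(m.sum())];c=np.linalg.lstsq(A,L[m][:,2],rcond=None)[0]
    print(m.sum(),"slope",np.degrees(np.arctan(c[:2])),rect(L[m]),L[m].min(0),L[m].max(0))
E
```

```text
15.3667 [ 1.19  0.31 -2.97] [-0.134  0.355 -0.016]
[ 0.08 -0.14 -2.37]
17.5167 [-0.42  0.99 -1.86] [-0.024 -0.468  0.022]
364 slope [-9.86991094 -0.07838096] (array([-15.1,   0.4]), array([101.4, 118.8]), 89.1) [-0.0750782  -0.05053312  0.02253227] [0.04477088 0.05067456 0.05608834]
```

```bash
python3 -c "
import cv2,numpy as np
a=cv2.imread('pics/w4.png')[0:260,120:520];b=cv2.resize(cv2.imread('pics/c4.png')[190:340,180:380],(400,300))
cv2.imwrite('pics/m4.png',np.vstack([a,b]))"
```

```text
(no output)
```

View pics/m4.png

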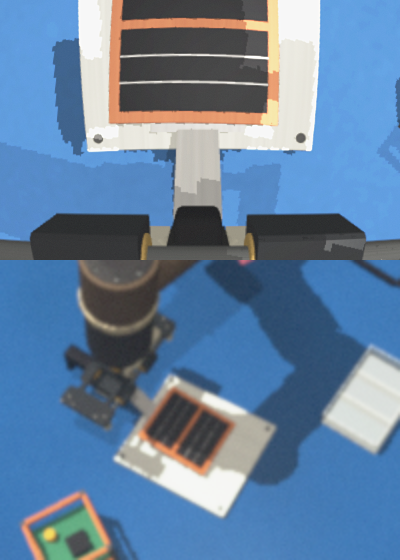

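The panel is on the blade over the plate, tilted 9.9° and centred at plate x=-15, y=0 mm. Lower the tip with a force check, tilt until it slides, and start the withdrawal.

```bash
cat >> h.py <<'E'
def panelfit(f):
    z=np.load(f"pics/{f}.npz");p,d=z["p"],z["d"];L=(cloud("scene",p,d)-C)@E
    H,S,V=cv2.split(cv2.cvtColor(p,cv2.COLOR_RGB2HSV))
    m=((H<14)|(H>172))&(S>100)&(V>80)&(abs(L[...,0])<.14)&(abs(L[...,1])<.1)&(L[...,2]>.005)&(L[...,2]<.1)
    A=np.c_[L[m][:,:2],np.ones(m.sum())];c=np.linalg.lstsq(A,L[m][:,2],rcond=None)[0]
    print(m.sum(),"slope",np.degrees(np.arctan(c[:2])).round(2),"z at x=.05",c@[.05,0,1],rect(L[m]))
E
python3 - <<'E'
from h import *
panelfit("c4")
F=lambda s:print(s,round(robot.read_t(),2),np.round(robot.read_force(),2),np.round(robot.read_ft_torque(),3))
for z in(.020,.0165):
    gotip(.045,z,10,.03);robot.dwell(.1);F(z)
for p in(13,16,19,21):
    gotip(.045,.0165,p,.03);F(p)
    snap("scene",f"c5_{p}");panelfit(f"c5_{p}")
E
```

```text
364 slope [-9.87 -0.08] z at x=.05 0.02952833952815071 (array([-15.1,   0.4]), array([101.4, 118.8]), 89.1)
0.02 17.93 [ 0.3   0.55 -2.31] [-0.004 -0.541 -0.032]
0.0165 18.3 [-0.03  0.27 -2.85] [ 0.013 -0.499  0.072]
13 18.77 [-0.41 -0.33 -3.41] [ 0.05  -0.667  0.016]
355 slope [-13.24  -0.71] z at x=.05 0.02036650302440348 (array([-13.9,  -0.8]), array([117.4, 101.3]), 0.2)
16 19.3 [ 0.    0.65 -2.61] [ 0.095 -0.87  -0.044]
362 slope [-15.57  -0.22] z at x=.05 0.020725498692478115 (array([-10.9,   0.5]), array([101.5, 115.5]), 89.2)
19 19.82 [-0.13  0.19 -2.21] [ 0.155 -1.097 -0.058]
350 slope [-18.9   -0.34] z at x=.05 0.020267364209387455 (array([1.7, 0.2]), array([100. , 113.8]), 88.5)
21 20.24 [-0.71  0.55 -1.4 ] [ 0.17  -1.27   0.007]
354 slope [-20.15  -0.26] z at x=.05 0.021563921936113336 (array([11.6,  3.6]), array([108.6, 111.5]), 88.2)
```

It slid, with the front edge now on the plate and the centre at about x=+10. Withdraw the blade.

```bash
python3 - <<'E'
from h import *
F=lambda s:print(s,round(robot.read_t(),2),np.round(robot.read_force(),2))
for x in(.01,-.03,-.07):
    gotip(x,.0165,21,.06);F(x)
    snap("scene",f"c6_{x}");panelfit(f"c6_{x}")
E
```

```text
0.01 21.02 [-0.11  0.66 -1.16]
353 slope [-14.32   0.1 ] z at x=.05 0.020112573795603772 (array([10.3, -1. ]), array([102.4, 114.4]), 89.6)
-0.03 21.89 [-0.14 -1.04 -1.83]
337 slope [-7.42  0.23] z at x=.05 0.017250810066631758 (array([ 9.8, -0.5]), array([118.2,  99.7]), 0.2)
-0.07 22.76 [-0.11 -0.35 -1.8 ]
297 slope [ 0.  -0.4] z at x=.05 0.015878415580454212 (array([ 9.6, -0.9]), array([ 97.2, 118.7]), 89.2)
```

Panel flat at (+10,-1) mm in the plate frame. Now put the lifter back where it was.

```bash
python3 - <<'E'
from h import *
F=lambda s:print(s,round(robot.read_t(),2),np.round(robot.read_force(),2))
gotip(-.09,.02,21,.06);gotip(-.09,.09,15,.12)
H0=(.511,-.012)
go((*H0,.08),-4.45,0,.2);go((*H0,.012),-4.45,0,.12);F("low")
for z in(.006,.003,.001,0.,-.001):
    go((*H0,z),-4.45,0,.03);f=robot.read_force();F(z)
    if f[2]>3: break
robot.dwell(.2);robot.move_gripper(.6);robot.dwell(.3)
go((*H0,.13),-4.45,0,.15);robot.dwell(.5)
snap("scene","c7");snap("wrist","w7");snap("side","s7");panelfit("c7")
bladefit("c7","scene",*H0,-4.45,-.02,.03);print(robot.read_t(),robot.read_force())
a=cv2.imread("pics/c7.png")[110:340,180:480];b=cv2.imread("pics/s7.png")[100:330,190:490]
cv2.imwrite("pics/m7.png",cv2.resize(np.hstack([a,b]),(800,307)))
E
```

```text
low 26.35 [ 0.26  0.42 -1.78]
0.006 26.7 [-0.09  0.25 -1.7 ]
0.003 26.95 [-1.13 -0.66 -1.59]
0.001 27.2 [-0.06  0.13 -1.43]
0.0 27.45 [ 0.83 -0.76 -1.29]
-0.001 27.7 [-5.8   0.02 13.15]
333 slope [ 0.28 -0.32] z at x=.05 0.01567666927566262 (array([11.1, -0.6]), array([118.3,  96.9]), 0.6)
scene 574 slope deg [-0.38 -1.85] z heel/tip 0.0006 -0.0002 lx max 0.1264 ly -0.0328 0.0328 std 0.0035
    0.0 ly mid 0.0 z 0.0005
    0.025 ly mid -0.0008 z 0.0004
    0.05 ly mid -0.0012 z 0.0006
    0.075 ly mid 0.0007 z -0.0003
    0.1 ly mid -0.0008 z 0.0
30.6083 [0.48790252 0.04475419 0.40704793]
```

View pics/m7.png

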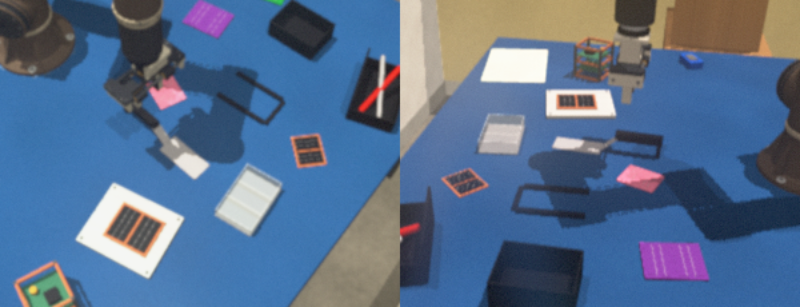

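Both views show the panel flat and square near the middle of the plate (left view, (137,230)). The lifter lies level on the bench, released and well clear, and the bystanders have not moved.

```bash
python3 -c "
from rig import robot
print(robot.job_done())"
```

```text
the job is handed in; nothing more can be done
None
```

I handed the job in at about 31 s: the panel lies flat, cells up, about 11 mm from the plate's centre and square to it, and the lifter is back on the bench on its blade and foot, clear of both; the hand-in call returned no verdict.

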